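Load a pillow block bearing into the run-in stand

TASK

First set the run-in stand's three-position toggle to its upright centre position (off). Then set the pillow block bearing down on the open lower part of the ramp, foot flat between the rails and lengthwise, and let go of it; after that push it from behind up the ramp, under the guard, until it rests against the top stop, without ramming the stop. Leave it there, still and released, with the toggle still off and the other loose parts where they lie.

Things in the scene. Friction and masses are not known exactly. Their poses are not given: they have to be found in the camera images.
- bearing_mid (a point): Loose grey pillow block bearing, 0.5 to 0.8 kg: foot 127 (x) x 38 (y) x 16 mm, on its middle a round housing 62 mm in diameter, 30 mm thick, flat faces to +y and -y (grip across these), 20 mm bore along y. 65 mm high, plus a 5 mm brass nipple. Stands on its foot; both ends alike. Point: its centre, 33 mm above the underside; x along the foot, y along the bore, z up.
- stop: Dark steel top stop of the ramp, rigid, a block 16 x 48 x 34 mm high on the deck. Origin: on the deck surface at the middle of the foot of its lower face; x up the ramp along the deck (8 degrees above level), y across, z square to the deck (deck surface z = 0). Fully home, the bearing's centre is at x = -63.5, z = 33 mm here. Pressing the bearing on it with over 60 N is ramming.
- ramp_low (a point): Middle of the ramp's open low end, on the deck surface, 10 mm above the bench, 285 mm down the ramp from the stop face; axes as the stop's. The plain steel deck runs from here to the stop between two rails 8 mm high, 6 mm thick, inner faces 48 mm apart. The bearing rests on it by friction; pushing it up takes 3 to 12 N.
- guard_mouth (a point): Middle of the lower edge of the guard's clear roof, on its underside, 82 mm above the deck, 60 mm down the ramp from the stop face; axes as the stop's. The roof is carried by aluminium plates at y = +-31 to 35 mm that begin 15 mm farther down: a gripper on the housing cannot follow the bearing home. On the +y side outside lies a 54 mm motor, y to 127 mm, to 61 mm above the deck.
- switch_pivot (a point): Pivot of the toggle, 50 mm above the bench, centre of the top of the stand's grey switch box (60 x 55 mm), on the -y side of the ramp. z vertical, x level in the uphill direction, y across. The steel bat lever stands up from here, 44 mm long, 7 (root) to 11.5 mm (tip) thick, and swings in the x-z plane.
- toggle (a joint): Angle of the toggle lever, rad: 0 upright (off), +0.5 leaning uphill (forward), -0.5 leaning downhill (reverse). The narrow off position is within 0.12 of 0. No springs: the lever is stiff, stays where it is left, and takes about 3 to 4 N at the tip to move. It starts leaning uphill.
- housing_mid (a point): Bystander: brass grease nipple housing, a turned stepped piece 40 mm in diameter, 48 mm high, standing; the point is its centre.
- knob_mid (a point): Bystander: matte black timer knob, 48 mm in diameter, 30 mm high, lying flat; the point is its centre.
- float_mid (a point): Bystander: green glass float bulb, 60 mm in diameter, 68 mm high with its neck, standing; the point is its centre.
- stub_end (a point): Bystander, bolted down: dark cast-iron bench vise, 100 (x) x 215 mm (y), 118 mm high, gripping a level steel shaft stub (24 mm thick, 170 mm long along x, top at 127 mm). Point: the centre of the stub's end nearest the robot, 115 mm above the bench; the vise's middle is 70 mm from it along +x.
Not all that is in view belongs to the job. Of the things that look like the part that bears bearing_mid, the smaller one is meant.

How it is judged:
By the outcome, as a careful person would: the job done as asked, in the order asked, and still so for the second after the job is handed in, with the robot touching nothing.
It also fails if it takes over 61 s, if anything falls off the work surface, if the arm or the gripper's body presses on something with over 40 N, if the wrist force passes 120 N, or if a joint passes its speed limit or range.

ROBOT

A 7-joint arm with a two-finger parallel gripper is mounted at the origin on the work surface. World frame = base frame: x ahead of the robot, y to its left, z up, the work surface at z = 0. Lengths are in m, angles in degrees, forces in N, time in s.
With the tool pointing down it reaches from about 0.425 to 1.025 m from the base axis. Payload 9.4 kg.
Tool frame: the origin (TCP) lies where the fingers leave the gripper's body, on its centre line; the fingertips stand 73 mm ahead of it and the grasp point (between the pads) lies 54 mm ahead of it; z points along the fingers, y is the line along which they close (so a half turn about z gives the same grasp; the last joint's range is limited). The gripper opens to 85 mm and grips with 20 to 120 N. Pads are 22 mm wide; open, the fingers measure 114 mm over their backs; the gripper's body (76 mm by 85 mm) begins 54 mm behind the grasp point. The pads swing forward as they close: fully open they stand 13 mm farther back than shut.
Start: joints at [60.35, 34.337, -0.143, 91.639, 0.103, 54.024, -4.572], TCP at [0.309, -0.656, 0.304] pointing down, gripper open.
Joint ranges: [-147.43, 147.43], [-19.82, 112.94], [-74.19, 73.91], [6.32, 146.72], [-59.91, 239.91], [6.04, 106.73], [-150.56, 150.56]. Speed limits (degrees/s): [127.2, 127.2, 172.46, 172.46, 180, 180, 180].

INTERFACE

Orientations are given as a 3x3 rotation matrix whose columns are the frame's x, y, z axes.
In Python, from workcell import * gives the robot as it stands.
- The arm moves only by the shell command python3 -m creep 'ROWS' [OPENING]. ROWS is JSON, one flat list of numbers, 4 for each row, row after row: the shift along the tool's x, y, z in units of 40 mm (1.0 is 40 mm), then the turn about the tool's z in rad. A call has 1 to 10 rows; each row is the pose to reach, as a shift and turn from the pose commanded when the call began, along the tool's axes at that moment; what a row does not reach only later rows make up. A row lasts 1/8 s, in which the tool goes at most 62.5 mm and 10.7 degrees, less where a joint would pass 70% of its speed; a pose out of reach is approached as far as the arm can. A call with a gripper value outside its range is refused whole. OPENING is the closure, from 0 (fully open) to 1 (shut), set as the call begins (- or left out, the last holds). The fingers move at their own pace and stop on an object; the grip force is fixed at half the most. Time passes only in rows, so rows that repeat a pose let the fingers close. It gives the time, the measured TCP pose, the force, the opening and the grip force at its end, in the units of the state.
- observe(): the state, without advancing time (a new reading comes with each control period).
- read_camera(name): name is "scene" or "top"; returns a dict with "img" (420x560x3 uint8, red, green, blue), "mtx" (3x3 intrinsics, pixels), "cam_to_world" (4x4, takes a point from camera to world coordinates). Camera axes: x right, y up, looking along -z (the intrinsics and any distortion apply to the point x, -y, -z); pixel columns grow to the right and rows downward; lengths in m; the calibration is good to about 2 mm. A picture is of the moment at which its call begins. There is no depth.
- close_job(): hands the job in; it is judged then, once.
The state is a dict: "clock": time; "q": joint angles; "qvel": joint speeds; "joint_efforts": joint torques, N m; "eef_pos": TCP position; "ee_rot": TCP orientation; "contact_force": force on the tool from outside, world axes, zero at the start; "wrist_torque": the same for the moment, N m; "width": finger opening in m; "grasp_force": force on a finger pad.
Only numpy, scipy, OpenCV 4.12 (cv2) and the standard library are available. Lean on these libraries where they do the work, as an engineer would, in place of code of your own. Each camera call takes 0.05 s, during which the arm holds its last target. There are 200 camera calls.

## Working session

There is one attempt and no reset: what is moved stays moved. The work goes in short steps, Python scripts to look and compute and a shell command to move; the robot and the scene stay as the last step left them, time stands still between calls to the robot, and variables do not carry over. Pictures are saved under pics/ and viewed, at most 10 in all, crops included, and the job is handed in when it is done.

```bash
mkdir -p pics; ls; python3 - <<'E'
from workcell import *
import cv2
o=observe(); print(o)
for n in("scene","top"):
    c=read_camera(n); cv2.imwrite(f"pics/{n}0.png",c["img"][:,:,::-1]); print(n,c["mtx"].tolist(),c["cam_to_world"].round(4).tolist(),[k for k in c])
E
```

```text
pics
{'clock': 0.0, 'q': array([60.34945398, 34.38309891, -0.14460141, 91.68257096,  0.10277334,
       54.02509832, -4.5722399 ]), 'qvel': array([-0.10134862,  0.15139376,  0.01922778,  0.05378618, -0.02679057,
        0.00993356, -0.03366897]), 'joint_efforts': array([ 1.75972941e-04, -7.76445794e+01,  1.56490881e+00, -2.57999986e+01,
        1.23474034e-02,  9.09111346e-03,  4.49100162e-05]), 'eef_pos': array([ 0.30915189, -0.65536154,  0.30302482]), 'ee_rot': array([[ 9.04394432e-01,  4.26696682e-01, -8.08376367e-04],
       [ 4.26697421e-01, -9.04393422e-01,  1.36007253e-03],
       [-1.50751834e-04, -1.57497413e-03, -9.99998748e-01]]), 'contact_force': array([-0.53817099, -0.45022063, -0.85629388]), 'wrist_torque': array([ 0.04004086, -0.00530371,  0.02805259]), 'grasp_force': 0.0, 'width': 0.08534898638014017}
scene [[544.7633647188683, 0.0, 269.324201369042], [0.0, 544.7633647188683, 205.68115974472946], [0.0, 0.0, 1.0]] [[-0.7475, -0.4664, 0.473, 1.046], [0.664, -0.5431, 0.5139, 0.6445], [0.0173, 0.6982, 0.7157, 0.8831], [0.0, 0.0, 0.0, 1.0]] ['img', 'mtx', 'cam_to_world']
top [[492.68203639869967, 0.0, 277.7277799182499], [0.0, 492.68203639869967, 218.89624418197357], [0.0, 0.0, 1.0]] [[-0.0071, 0.9814, -0.1918, 0.3486], [-0.9998, -0.011, -0.0194, 0.0713], [-0.0211, 0.1916, 0.9813, 1.1116], [0.0, 0.0, 0.0, 1.0]] ['img', 'mtx', 'cam_to_world']
```

View pics/scene0.png

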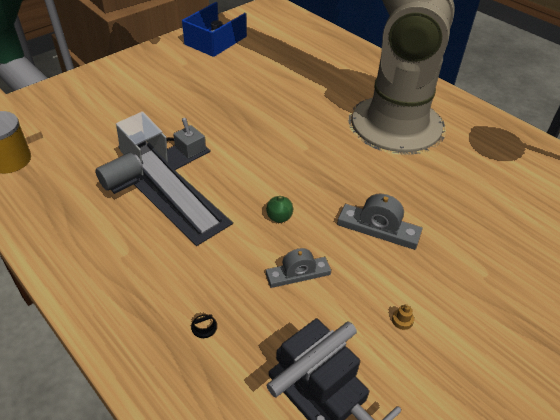

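View pics/top0.png

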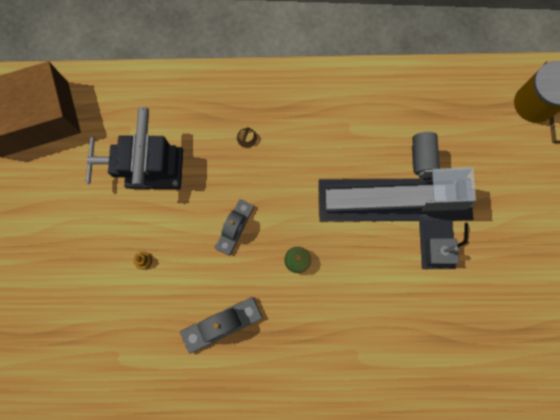

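The scene shows the smaller bearing at about (298,265), the ramp running from (205,225) to the guard at (140,140), and the switch at (190,140). The top view has the bearing at (235,228), the ramp from (327,199) to (470,190), and the toggle at (446,250). I'll enlarge the crops to get exact pixels.

```bash
python3 - <<'E'
import cv2,numpy as np
t=cv2.imread("pics/top0.png");s=cv2.imread("pics/scene0.png")
def crop(im,x,y,w,h,k):
    c=cv2.resize(im[y:y+h,x:x+w],None,fx=k,fy=k,interpolation=cv2.INTER_CUBIC)
    for i in range(0,w,10):
        cv2.line(c,(i*k,0),(i*k,4 if i%50 else 12),(0,255,255),1)
        if (x+i)%20==0: cv2.putText(c,str(x+i),(i*k,22),0,.35,(0,255,255),1)
    for i in range(0,h,10):
        cv2.line(c,(0,i*k),(6,i*k),(0,255,255),1)
        if (y+i)%20==0: cv2.putText(c,str(y+i),(8,i*k+4),0,.35,(0,255,255),1)
    return c
cv2.imwrite("pics/ct.png",crop(t,310,120,190,150,4))
cv2.imwrite("pics/cs.png",crop(s,90,110,150,140,4))
a=crop(t,200,190,80,70,5);b=crop(s,255,240,80,60,5)
h=max(a.shape[0],b.shape[0]);P=lambda c:np.pad(c,((0,h-c.shape[0]),(0,0),(0,0)))
cv2.imwrite("pics/cb.png",np.hstack([P(a),P(b)]))
E
```

```text
(no output)
```

View pics/ct.png

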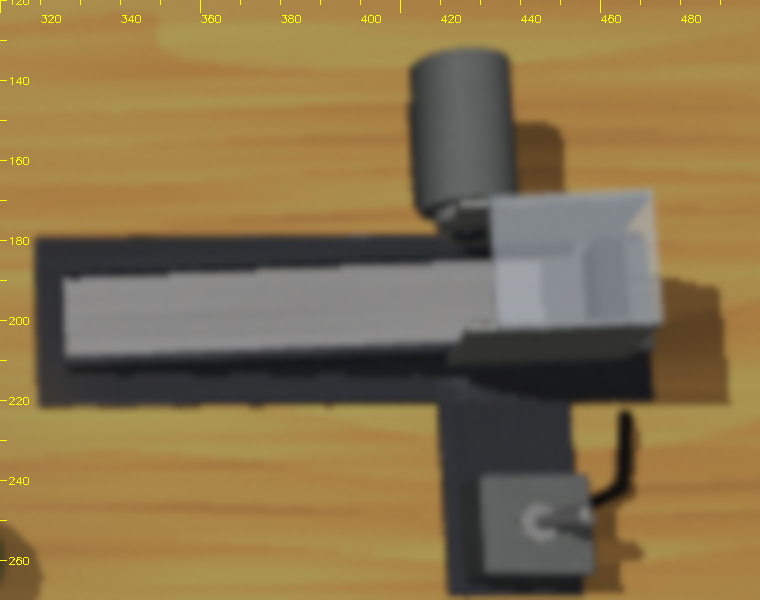

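View pics/cs.png

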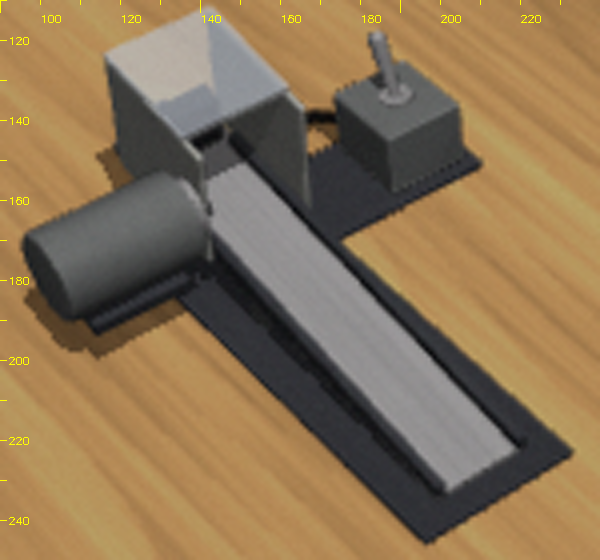

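View pics/cb.png

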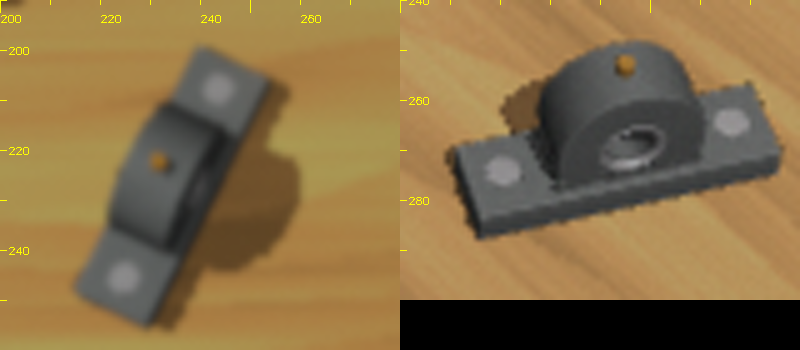

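```bash
cat > h.py <<'E'
import numpy as np
C={"scene":([[544.763,0,269.324],[0,544.763,205.681],[0,0,1]],[[-0.7475,-0.4664,0.473,1.046],[0.664,-0.5431,0.5139,0.6445],[0.0173,0.6982,0.7157,0.8831]]),
"top":([[492.682,0,277.728],[0,492.682,218.896],[0,0,1]],[[-0.0071,0.9814,-0.1918,0.3486],[-0.9998,-0.011,-0.0194,0.0713],[-0.0211,0.1916,0.9813,1.1116]])}
def atz(n,u,v,z):
    K,T=map(np.array,C[n]); d=np.linalg.solve(K,[u,v,1.]); d=T[:,:3]@(d*[1,-1,-1]); o=T[:,3]
    return o+d*(z-o[2])/d[2]
E
python3 - <<'E'
from h import *
def p(l,*a): print(l,atz(*a).round(4))
T=lambda x,y:(310+x/4,120+y/4); S=lambda x,y:(90+x/4,110+y/4)
p("low T",'top',*T(64,278),.01);p("low T",'top',*T(65,357),.01)
p("low S",'scene',*S(447,490),.01);p("low S",'scene',*S(519,450),.01)
p("plate",'top',*T(36,238),.003);p("plate",'top',*T(420,236),.003)
p("plate",'top',*T(40,406),.003);p("plate",'top',*T(440,403),.003)
for a in((480,475),(587,474),(594,573),(486,573),(541,521)): p("box",'top',*T(*a),.05)
for a in((333,98),(407,60),(462,105),(391,140),(396,95)): p("boxS",'scene',*S(*a),.05)
p("tip S",'scene',*S(376,40),.088)
p("tip T",'top',*T(586,514),.088)
for a in((491,198),(497,325)): p("roof",'top',*T(*a),.1225)
for a in((184,137),(288,92)): p("roofS",'scene',*S(*a),.1225)
for l in ([('top',243.6,208),('top',224.8,245.4)],[('scene',275.6,274.2),('scene',321.4,264.4)]):
    a,b=[atz(*x,.016) for x in l]; print("bear",a,b,(a+b)/2,np.linalg.norm(a-b),np.degrees(np.arctan2(*(b-a)[1::-1])))
p("nip T",'top',231.8,222.2,.068); p("nip S",'scene',300,252.8,.068)
E
```

```text
low T [ 0.6316 -0.0185  0.01  ]
low T [ 0.5851 -0.0179  0.01  ]
low S [ 0.6313 -0.0166  0.01  ]
low S [ 0.5844 -0.0144  0.01  ]
plate [ 0.6575 -0.0034  0.003 ]
plate [ 0.6558 -0.2254  0.003 ]
plate [ 0.5581 -0.0034  0.003 ]
plate [ 0.5573 -0.2308  0.003 ]
box [ 0.5086 -0.237   0.05  ]
box [ 0.5086 -0.2946  0.05  ]
box [ 0.455  -0.2942  0.05  ]
box [ 0.4555 -0.2367  0.05  ]
box [ 0.4833 -0.268   0.05  ]
boxS [ 0.5122 -0.2874  0.05  ]
boxS [ 0.4556 -0.2891  0.05  ]
boxS [ 0.4565 -0.2312  0.05  ]
boxS [ 0.5088 -0.2319  0.05  ]
boxS [ 0.4813 -0.2651  0.05  ]
tip S [ 0.4852 -0.2744  0.088 ]
tip T [ 0.4819 -0.2793  0.088 ]
roof [ 0.6426 -0.2312  0.1225]
roof [ 0.5751 -0.2297  0.1225]
roofS [ 0.6395 -0.2305  0.1225]
roofS [ 0.5746 -0.2269  0.1225]
bear [0.58891768 0.17058747 0.016     ] [0.50337969 0.21238176 0.016     ] [0.54614868 0.19148461 0.016     ] 0.09520247288330663 153.95963848028967
bear [0.58947001 0.1717882  0.016     ] [0.50310777 0.21398866 0.016     ] [0.54628889 0.19288843 0.016     ] 0.09612135291653807 153.95779379201838
nip T [0.5464 0.1912 0.068 ]
nip S [0.5468 0.1928 0.068 ]
```

The positions agree between the two cameras:
- **Ramp:** it runs along −y with its centre at x = 0.608, low end at y ≈ −0.017.
- **Switch:** pivot at (0.482, −0.265).
- **Bearing:** at (0.546, 0.192), foot yaw 154°.

First I'll move beside the toggle with the fingers closed.

```bash
python3 -m creep '[0.7,-0.5,0,-0.11, 1.5,-1.1,0.2,-0.22, 2.2,-1.6,0.4,-0.34, 3.0,-2.2,0.6,-0.46, 3.7,-2.7,0.8,-0.58, 4.5,-3.3,1.0,-0.7, 5.3,-3.9,1.2,-0.82, 6.1,-4.5,1.4,-0.94, 6.8,-5.0,1.5,-1.06, 7.33,-5.39,1.5,-1.13]' 1; python3 -m creep '[0,0,0,0,0,0,0,0]'; python3 - <<'E'
from workcell import *
o=observe();print(o['eef_pos'],o['ee_rot'].round(3),o['q'],o['width'])
E
```

```text
clock: 1.35
eef_pos: [0.4833, -0.3341, 0.2436]
ee_rot: [[-0.005, 1.0, -0.0], [1.0, 0.005, 0.0], [0.0, -0.0, -1.0]]
contact_force: [0.5, -0.2, -0.3]
width: 0.0002
grasp_force: 0.0
clock: 1.6
eef_pos: [0.4822, -0.3365, 0.244]
ee_rot: [[0.002, 1.0, -0.0], [1.0, -0.002, -0.001], [-0.001, -0.0, -1.0]]
contact_force: [-0.1, -0.3, -0.8]
width: -0.0004
grasp_force: 0.0
[ 0.48220483 -0.33650077  0.24400016] [[ 0.002  1.    -0.   ]
 [ 1.    -0.002 -0.001]
 [-0.001 -0.    -1.   ]] [ 41.77034645  30.11753722 -17.91880141 112.41004178  14.11398002
  39.54564298  15.08166648] -0.000350753159040283
```

```bash
python3 -m creep '[0,0,0.8,0,0,0,1.6,0,0,0,2.2,0,0,0,2.5,0,0,0,2.5,0]' ; python3 -m creep '[0.3,0,0,0,0.55,0,0,0,0.75,0,0,0,0.9,0,0,0,1.0,0,0,0,1.1,0,0,0,1.2,0,0,0,1.2,0,0,0]'; python3 - <<'E'
from workcell import *
import cv2,numpy as np
a=read_camera("scene")["img"][105:165,160:225,::-1];b=read_camera("top")["img"][215:275,410:490,::-1]
cv2.imwrite("pics/tg1.png",np.hstack([cv2.resize(i,None,fx=5,fy=5,interpolation=2) for i in(a,b)]))
E
```

```text
clock: 2.22
eef_pos: [0.4821, -0.3362, 0.1435]
ee_rot: [[0.001, 1.0, -0.001], [1.0, -0.001, 0.0], [0.0, -0.001, -1.0]]
contact_force: [0.4, -1.0, 0.2]
width: -0.0001
grasp_force: 0.0
clock: 3.22
eef_pos: [0.4827, -0.2884, 0.1442]
ee_rot: [[0.001, 1.0, 0.001], [1.0, -0.001, -0.001], [-0.001, 0.001, -1.0]]
contact_force: [0.4, -3.9, 3.4]
width: -0.0006
grasp_force: 1.9
```

View pics/tg1.png

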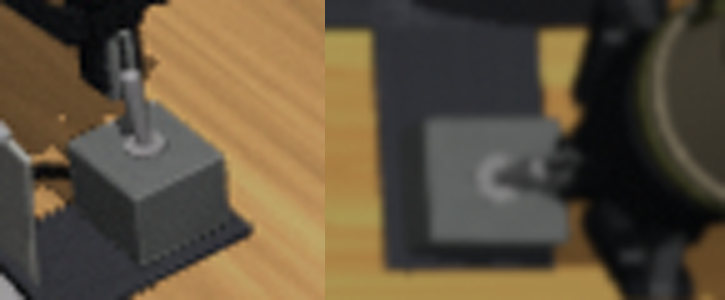

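The lever is in contact at 3.9 N. Its tip is at scene px (186,120) and the root is at (189,134), so it is still leaning slightly uphill. I'll work out the angle.

```bash
python3 - <<'E'
from h import *
from scipy.optimize import brentq
K,T=map(np.array,C['scene'])
def proj(p): 
    c=T[:,:3].T@(np.array(p)-T[:,3]); return (K@np.array([c[0],-c[1],-c[2]])/-c[2])[:2]
for a in (.5,.4,.3,.2,.1,0,-.1):
    print(a,[ (proj([.482,-.265-.044*np.sin(a),.05+.044*np.cos(a)])-proj([.482,-.265,.05])).round(1), proj([.482,-.265,.05]).round(1)])
E
```

```text
0.5 [array([ -6.6, -16.8]), array([188.8, 133.9])]
0.4 [array([ -5.7, -16.7]), array([188.8, 133.9])]
0.3 [array([ -4.7, -16.5]), array([188.8, 133.9])]
0.2 [array([ -3.7, -16. ]), array([188.8, 133.9])]
0.1 [array([ -2.7, -15.4]), array([188.8, 133.9])]
0 [array([ -1.6, -14.6]), array([188.8, 133.9])]
-0.1 [array([ -0.5, -13.7]), array([188.8, 133.9])]
```

```bash
python3 -m creep '[0.05,0,0,0,0.1,0,0,0,0.14,0,0,0,0.165,0,0,0,0.165,0,0,0]'; python3 -m creep '[-0.4,0,0,0,-1.0,0,0,0,-1.0,0,-1,0,-1,0,-2,0,-1,0,-2.5,0]'; python3 - <<'E'
from workcell import *
import cv2,numpy as np
a=read_camera("scene")["img"][110:150,165:215,::-1];b=read_camera("top")["img"][230:270,420:470,::-1]
cv2.imwrite("pics/tg2.png",np.hstack([cv2.resize(i,None,fx=8,fy=8,interpolation=2) for i in(a,b)]))
E
```

```text
clock: 3.95
eef_pos: [0.4825, -0.2807, 0.1438]
ee_rot: [[-0.0, 1.0, -0.0], [1.0, 0.0, 0.0], [0.0, -0.0, -1.0]]
contact_force: [-0.5, -1.9, 1.8]
width: -0.0001
grasp_force: 1.3
clock: 4.58
eef_pos: [0.4824, -0.3218, 0.2455]
ee_rot: [[0.001, 1.0, 0.001], [1.0, -0.001, -0.0], [-0.0, 0.001, -1.0]]
contact_force: [0.1, 0.2, -0.3]
width: -0.0001
grasp_force: 0.0
```

View pics/tg2.png

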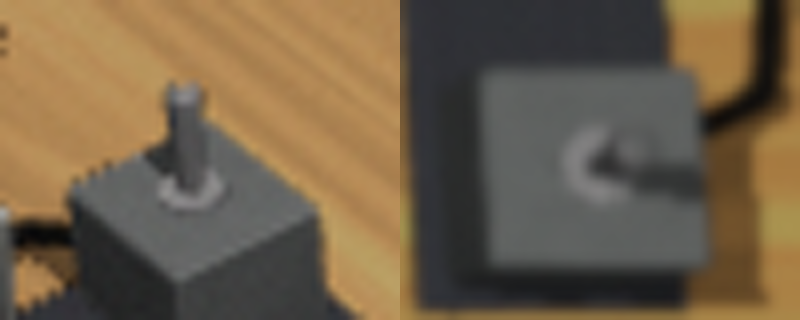

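```bash
python3 - <<'E'
from h import *
for n in C:
    K,T=map(np.array,C[n])
    def proj(p): 
        c=T[:,:3].T@(np.array(p)-T[:,3]); return (K@np.array([c[0],-c[1],-c[2]])/-c[2])[:2]
    for a in (.1,.05,0,-.05,-.1,-.15): print(n,a,(proj([.482,-.265-.044*np.sin(a),.05+.044*np.cos(a)])-proj([.482,-.265,.05])).round(2))
E
```

```text
scene 0.1 [ -2.7 -15.4]
scene 0.05 [ -2.17 -15.03]
scene 0 [ -1.63 -14.62]
scene -0.05 [ -1.09 -14.18]
scene -0.1 [ -0.54 -13.7 ]
scene -0.15 [ 1.000e-02 -1.318e+01]
top 0.1 [ 8.71 -2.73]
top 0.05 [ 7.66 -2.73]
top 0 [ 6.6  -2.73]
top -0.05 [ 5.52 -2.71]
top -0.1 [ 4.42 -2.69]
top -0.15 [ 3.32 -2.66]
```

```bash
python3 - <<'E'
from workcell import *
import cv2
for n,r in(("top",(242,258,438,460)),("scene",(118,140,180,199))):
    i=read_camera(n)["img"];cv2.imwrite(f"pics/{n}2.png",i[:,:,::-1]);g=cv2.cvtColor(i,7)[r[0]:r[1],r[2]:r[3]]
    print(n,r)
    for k,x in enumerate(g): print(r[0]+k,*x)
E
```

```text
top (242, 258, 438, 460)
242 95 96 95 95 96 97 97 96 96 97 97 97 96 96 95 96 95 95 94 100 107 99
243 95 95 95 95 96 97 96 95 96 96 96 96 97 95 95 94 95 95 92 81 73 57
244 96 96 95 96 97 98 97 97 95 96 95 96 95 95 95 95 95 95 88 63 38 22
245 96 97 96 97 100 104 105 104 98 94 94 94 93 94 94 95 95 95 89 59 27 18
246 96 98 97 100 111 117 118 111 96 92 92 93 90 89 92 95 96 96 89 63 38 38
247 97 98 100 111 122 125 121 105 87 90 96 94 90 87 90 95 95 96 92 74 60 62
248 97 98 108 120 127 122 108 86 74 90 100 97 92 87 88 93 95 95 92 80 73 72
249 95 97 113 125 125 107 84 64 61 82 95 95 90 83 84 89 91 91 88 79 74 71
250 95 96 114 125 121 93 64 51 52 66 78 82 76 70 71 73 74 74 74 76 74 72
251 96 96 109 122 121 97 71 61 57 60 66 66 62 57 57 57 57 58 59 66 71 71
252 98 98 107 121 124 116 105 97 85 77 73 63 56 54 53 54 53 53 52 57 66 71
253 99 99 104 113 122 126 126 123 113 105 93 73 62 60 60 58 55 53 53 54 62 71
254 97 97 98 102 109 116 124 124 117 112 101 87 80 79 78 75 66 61 60 60 65 73
255 96 96 96 95 97 103 111 112 106 103 99 94 92 92 91 88 83 79 78 77 75 78
256 96 95 96 96 95 97 100 100 98 97 
[... 1082 characters left out ...]
8 78 81 101 100 100 98 100 102 112 138
131 100 100 101 99 88 53 60 60 78 83 97 122 98 101 99 99 99 104 115
132 99 98 99 99 100 111 115 63 76 82 102 135 119 100 99 101 99 102 103
133 100 99 100 100 107 132 126 79 76 84 113 135 129 91 101 102 103 102 100
134 100 101 101 99 108 136 134 125 112 108 131 129 104 86 98 99 100 101 101
135 100 98 99 102 99 93 124 133 131 128 123 108 91 98 100 101 100 99 100
136 101 99 101 100 102 95 95 88 95 94 99 95 99 102 102 102 102 104 102
137 101 100 100 101 99 99 98 96 99 96 99 98 101 102 102 103 102 103 103
138 100 103 100 99 100 101 102 101 102 100 101 101 101 104 105 103 103 101 104
139 84 94 100 100 100 100 101 101 102 101 101 103 102 101 103 103 102 106 97
```

Both views put the lever slightly past upright, at about −0.1 rad, which is too marginal. I'll nudge it back about 4 mm from the other side.

```bash
python3 -m creep '[0.9,0,0,0,1.7,0,0,0,2.1,0,0,0,2.2,0,0.8,0,2.2,0,1.6,0,2.2,0,2.3,0,2.2,0,2.55,0,2.2,0,2.55,0]'; python3 -m creep '[-0.1,0,0,0,-0.2,0,0,0,-0.2,0,0,0]'; python3 -m creep '[-0.08,0,0,0,-0.08,0,0,0]';python3 -m creep '[-0.05,0,0,0,-0.05,0,0,0]'
```

```text
clock: 5.78
eef_pos: [0.4823, -0.2331, 0.1412]
ee_rot: [[0.0, 1.0, -0.002], [1.0, -0.0, 0.0], [0.0, -0.002, -1.0]]
contact_force: [0.4, 0.2, -0.7]
width: 0.0002
grasp_force: 0.0
clock: 6.15
eef_pos: [0.4826, -0.2418, 0.1425]
ee_rot: [[0.001, 1.0, 0.001], [1.0, -0.001, -0.001], [-0.001, 0.001, -1.0]]
contact_force: [0.4, -1.0, 0.1]
width: -0.0002
grasp_force: 0.0
clock: 6.4
eef_pos: [0.4825, -0.2445, 0.142]
ee_rot: [[0.0, 1.0, 0.0], [1.0, -0.0, -0.0], [-0.0, 0.0, -1.0]]
contact_force: [0.7, -0.2, -0.3]
width: -0.0
grasp_force: 0.0
clock: 6.65
eef_pos: [0.4825, -0.2463, 0.1418]
ee_rot: [[0.0, 1.0, -0.0], [1.0, -0.0, -0.0], [-0.0, -0.0, -1.0]]
contact_force: [-0.6, 0.6, -0.1]
width: -0.0001
grasp_force: 0.0
```

```bash
python3 -m creep '[-0.03,0,0,0,-0.03,0,0,0]'|sed -n '2p;4p'; python3 -m creep '[-0.03,0,0,0,-0.03,0,0,0]'|sed -n '2p;4p';python3 -m creep '[-0.03,0,0,0,-0.03,0,0,0]'|sed -n '2p;4p';python3 -m creep '[-0.03,0,0,0,-0.03,0,0,0]'|sed -n '2p;4p'
```

```text
eef_pos: [0.4825, -0.2474, 0.1418]
contact_force: [0.8, -0.7, 0.2]
eef_pos: [0.4825, -0.2481, 0.1418]
contact_force: [-0.9, 3.0, 0.4]
eef_pos: [0.4825, -0.2497, 0.1419]
contact_force: [0.2, 3.6, 1.7]
eef_pos: [0.4826, -0.2511, 0.1419]
contact_force: [0.4, 3.5, 2.5]
```

```bash
python3 -m creep '[0.3,0,0,0,0.5,0,-0.5,0,0.5,0,-1.3,0,0.7,0,-2.2,0,1.5,0,-2.6,0,2.5,0,-2.6,0,2.5,0,-2.6,0]' 0; python3 - <<'E'
from workcell import *
import cv2
for n,r in(("top",(244,256,438,455)),("scene",(118,137,183,194))):
    i=read_camera(n)["img"];cv2.imwrite(f"pics/{n}3.png",i[:,:,::-1]);g=cv2.cvtColor(i,7)[r[0]:r[1],r[2]:r[3]]
    print(n,r)
    for k,x in enumerate(g): print(r[0]+k,*x)
print(observe()['eef_pos'])
E
```

```text
clock: 8.52
eef_pos: [0.4826, -0.148, 0.2463]
ee_rot: [[-0.004, 1.0, 0.001], [1.0, 0.004, 0.0], [0.0, 0.001, -1.0]]
contact_force: [0.1, 0.1, 0.1]
width: 0.0851
grasp_force: 0.0
top (244, 256, 438, 455)
244 60 59 59 59 60 60 59 59 59 59 66 83 79 64 57 58 60
245 59 59 59 59 59 59 59 60 60 60 67 86 83 64 56 56 58
246 60 60 59 59 59 60 59 59 60 60 70 88 82 64 55 54 56
247 60 60 60 60 59 59 59 60 60 61 74 90 82 62 54 54 55
248 60 59 59 59 59 60 59 59 60 63 78 93 85 64 52 53 53
249 59 60 59 60 59 60 59 60 59 64 81 94 88 66 53 50 53
250 59 59 60 60 59 59 60 59 59 66 84 92 88 67 53 50 51
251 60 60 59 60 59 59 60 60 61 70 85 90 86 71 54 48 50
252 59 60 58 60 60 60 60 59 63 73 85 87 85 75 58 48 48
253 59 61 59 59 59 59 59 60 65 76 83 83 81 77 63 50 47
254 59 60 59 59 59 59 59 61 68 77 79 79 77 76 67 54 47
255 60 59 60 60 59 60 59 62 70 76 75 73 73 72 68 56 48
scene (118, 137, 183, 194)
118 87 86 83 81 77 73 77 76 79 82 83
119 87 86 81 84 77 71 72 77 79 82 83
120 85 83 62 71 70 64 68 72 77 78 80
121 79 73 60 66 70 62 57 73 76 77 76
122 81 76 51 55 58 55 57 80 77 76 74
123 81 78 55 54 55 52 53 84 81 78 76
124 82 78 59 53 53 50 51 86 88 81 77
125 86 80 55 53 52 50 48 67 68 75 83
126 84 81 65 52 51 52 45 56 57 63 77
127 82 80 65 53 49 52 51 51 56 57 60
128 70 63 55 50 54 53 46 51 55 52 54
129 57 54 52 53 71 51 49 52 53 54 51
130 53 54 53 56 71 54 47 49 53 53 54
131 54 55 54 61 58 53 50 56 64 57 54
132 55 56 76 120 55 53 52 59 74 65 64
133 54 57 75 85 58 52 53 62 86 122 84
134 54 58 75 74 71 66 64 83 125 109 89
135 54 57 61 69 75 71 83 117 110 93 102
136 56 56 54 56 57 57 68 103 96 103 105
[ 0.48247157 -0.1508621   0.2458546 ]
```

```bash
python3 -m creep '[0.8,0.1,0,-0.1,1.8,0.3,0,-0.22,2.8,0.5,0,-0.34,3.8,0.7,0,-0.46,4.8,0.9,0,-0.58,5.8,1.1,0,-0.7,6.8,1.3,0.2,-0.82,7.7,1.45,0.4,-0.94,8.3,1.55,0.5,-1.06,8.57,1.6,0.6,-1.117]' 0; python3 -m creep '[0,0,0,0,0,0,0,0]'; python3 - <<'E'
from workcell import *
import cv2
for n,r in(("top",(244,256,438,455)),("scene",(118,137,183,194))):
    i=read_camera(n)["img"];cv2.imwrite(f"pics/{n}4.png",i[:,:,::-1]);g=cv2.cvtColor(i,7)[r[0]:r[1],r[2]:r[3]]
    print(n,r)
    for k,x in enumerate(g): print(r[0]+k,*x)
print(observe()['eef_pos'],observe()['q'])
E
```

```text
clock: 9.88
eef_pos: [0.547, 0.1921, 0.2211]
ee_rot: [[-0.9, 0.437, -0.0], [0.437, 0.9, 0.0], [0.0, -0.0, -1.0]]
contact_force: [-1.2, -0.2, 0.2]
width: 0.0853
grasp_force: 0.0
clock: 10.12
eef_pos: [0.5466, 0.1902, 0.2217]
ee_rot: [[-0.897, 0.441, -0.0], [0.441, 0.897, -0.001], [-0.0, -0.001, -1.0]]
contact_force: [-0.1, 0.5, 0.9]
width: 0.0855
grasp_force: 0.0
top (244, 256, 438, 455)
244 118 118 119 119 118 119 119 120 120 120 120 120 120 121 121 121 121
245 118 118 119 119 120 120 120 120 120 120 120 121 121 121 122 121 121
246 119 119 120 119 119 120 119 121 121 121 121 121 121 121 122 122 122
247 119 120 120 119 120 120 120 121 120 121 121 122 122 122 122 122 122
248 120 120 120 120 120 120 121 121 122 121 122 121 122 122 122 122 122
249 121 119 121 121 121 121 121 121 121 122 121 121 122 122 123 123 124
250 120 121 121 121 121 121 122 122 122 121 122 122 123 123 124 123 124
251 120 122 121 121 121 121 122 122 122 122 123 123 123 123 123 124 124
252 121 121 121 122 122 121 122 122 123 123 122 123 124 123 124 124 124
253 122 121 122 122 122 122 122 122 123 123 124 124 123 125 12
[... 434 characters left out ...]
 87 84 78
124 165 155 99 86 98 95 101 159 94 88 87
125 165 154 94 82 93 94 97 140 98 89 92
126 160 158 114 74 93 97 92 114 108 106 91
127 164 156 107 70 91 97 91 98 111 109 104
128 117 88 69 64 90 96 91 95 111 110 108
129 64 60 55 59 89 98 93 92 109 109 110
130 97 58 58 57 83 96 94 95 110 110 109
131 109 95 59 68 83 95 95 103 132 112 113
132 112 113 122 128 73 94 98 109 146 134 110
133 111 117 147 141 95 92 100 124 150 142 99
134 109 119 149 149 137 126 123 143 142 115 94
135 112 109 103 134 148 146 140 136 121 101 110
136 110 111 108 104 97 106 103 109 106 110 114
[0.54662022 0.19047255 0.22199064] [ -1.79361461  33.94967957 -33.89149312 113.87453878  28.66098833
  40.59957415  10.38468226]
```

The toggle now reads upright: the cap moved to scene px (187,120) over the root at (188.4,133.4), within about 0.03 rad. Next I'll lower and grip the bearing.

```bash
python3 -m creep '[0,0.03,0.7,0,0,0.03,1.5,0,0,0.03,2.3,0,0,0.03,2.8,0,0,0.03,3.05,0,0,0.03,3.05,0,0,0.03,3.05,0]' 0; python3 -m creep '[0,0,0,0,0,0,0,0,0,0,0,0,0,0,0,0,0,0,0,0,0,0,0,0]' 1; python3 -m creep '[0,0,-0.2,0,0,0,-0.6,0,0,0,-1.2,0,0,0,-1.8,0,0,0,-2.0,0,0,0,-2,0]'
```

```text
clock: 11.1
eef_pos: [0.5474, 0.1929, 0.1007]
ee_rot: [[-0.899, 0.439, 0.001], [0.439, 0.899, 0.0], [-0.001, 0.001, -1.0]]
contact_force: [-0.1, -0.3, 0.3]
width: 0.0852
grasp_force: 0.0
clock: 11.85
eef_pos: [0.5471, 0.1928, 0.1002]
ee_rot: [[-0.899, 0.438, 0.0], [0.438, 0.899, -0.0], [-0.0, -0.0, -1.0]]
contact_force: [-0.8, -0.9, 6.0]
width: 0.0295
grasp_force: 59.1
clock: 12.6
eef_pos: [0.5471, 0.1927, 0.1803]
ee_rot: [[-0.899, 0.439, 0.001], [0.439, 0.899, 0.0], [-0.001, 0.0, -1.0]]
contact_force: [-0.3, -0.3, -5.8]
width: 0.0291
grasp_force: 60.3
```

Gripped: the width is 29 mm and it's lifted. Now I'll carry it over the ramp.

```bash
python3 -m creep '[-0.4,-0.5,-0.3,0.1,-0.9,-1.1,-0.4,0.22,-1.4,-1.7,-0.4,0.34,-1.9,-2.4,-0.4,0.46,-2.4,-3.1,-0.4,0.58,-2.9,-3.7,-0.4,0.7,-3.4,-4.3,-0.4,0.82,-3.9,-5.0,-0.3,0.94,-4.3,-5.5,-0.1,1.04,-4.49,-5.74,0,1.116]'; python3 -m creep '[0,0,0,0,0,0,0,0,0,0,0,0]'; python3 - <<'E'
from workcell import *
import cv2,numpy as np
a=read_camera("scene")["img"][110:250,100:260,::-1];b=read_camera("top")["img"][150:250,310:450,::-1]
a=cv2.resize(a,None,fx=2.5,fy=2.5,interpolation=2);b=cv2.resize(b,None,fx=2.8,fy=2.8,interpolation=2)
h=max(a.shape[0],b.shape[0]);P=lambda c:np.pad(c,((0,h-c.shape[0]),(0,0),(0,0)))
cv2.imwrite("pics/carry.png",np.hstack([P(a),P(b)]))
E
```

```text
clock: 13.85
eef_pos: [0.6078, -0.0955, 0.179]
ee_rot: [[0.008, 1.0, -0.001], [1.0, -0.008, -0.001], [-0.001, -0.001, -1.0]]
contact_force: [-0.2, 0.0, -6.2]
width: 0.0296
grasp_force: 60.5
clock: 14.22
eef_pos: [0.6078, -0.0914, 0.18]
ee_rot: [[-0.003, 1.0, 0.0], [1.0, 0.003, 0.0], [0.0, 0.0, -1.0]]
contact_force: [0.3, -0.3, -4.7]
width: 0.0295
grasp_force: 60.5
```

View pics/carry.png

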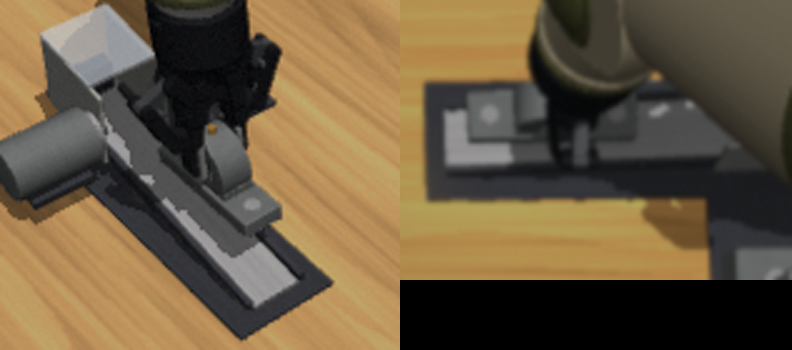

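The bearing hangs level above the open ramp, bolt heads at top px (342.1,190.4) and (389.6,189.3). I'll check its line against the ramp.

```bash
python3 - <<'E'
from h import *
print(atz('top',342.1,190.4,.096),atz('top',389.6,189.3,.096),atz('scene',100+252/2.5,110+205/2.5,.096))
E
```

```text
[ 0.6070837  -0.04546713  0.096     ] [ 0.60822766 -0.145749    0.096     ] [ 0.60691432 -0.04225993  0.096     ]
```

```bash
python3 -m creep '[0,0,0.4,0,0,0,0.8,0,0,0,1.05,0,0,0,1.15,0,0,0,1.15,0]'|sed -n '1,2p;4p'; for i in 1; do python3 -m creep '[0,0,0.04,0,0,0,0.08,0,0,0,0.08,0]'|sed -n '2p;4p'; done; python3 -m creep '[0,0,0.04,0,0,0,0.08,0,0,0,0.08,0]'|sed -n '2p;4p'
```

```text
clock: 14.95
eef_pos: [0.6078, -0.0922, 0.1335]
contact_force: [-0.1, 0.1, -6.1]
eef_pos: [0.6078, -0.0923, 0.1307]
contact_force: [0.2, 0.0, -5.1]
eef_pos: [0.608, -0.0915, 0.1281]
contact_force: [-2.7, 3.5, 5.4]
```

Contact with the deck. I'll press on gently so it swivels flat in the pads.

```bash
python3 -m creep '[0,0,0.04,0,0,0,0.06,0,0,0,0.06,0]'|sed -n '2p;4p'; python3 -m creep '[0,0,0.04,0,0,0,0.06,0,0,0,0.06,0]'|sed -n '2p;4p'
```

```text
eef_pos: [0.608, -0.0903, 0.126]
contact_force: [-3.6, 8.5, 8.5]
eef_pos: [0.6084, -0.0896, 0.1237]
contact_force: [-2.8, 9.5, 9.1]
```

```bash
python3 -m creep '[0,0,0.04,0,0,0,0.05,0,0,0,0.05,0]'|sed -n '2p;4p'; python3 -m creep '[0,0,0.02,0,0,0,0.03,0,0,0,0.03,0]'|sed -n '2p;4p'
```

```text
eef_pos: [0.6089, -0.0894, 0.1218]
contact_force: [-2.1, 9.5, 8.9]
eef_pos: [0.6089, -0.0893, 0.1207]
contact_force: [-2.0, 10.2, 9.4]
```

```bash
python3 -m creep '[0,0,0.02,0,0,0,0.025,0,0,0,0.025,0]'|sed -n '2p;4p'; python3 -m creep '[0,0,0.02,0,0,0,0.025,0,0,0,0.025,0]'|sed -n '2p;4p'
```

```text
eef_pos: [0.609, -0.0892, 0.12]
contact_force: [-1.8, 10.2, 12.0]
eef_pos: [0.609, -0.0891, 0.1199]
contact_force: [-4.7, 10.9, 23.1]
```

```bash
python3 -m creep '[0,0,0,0,0,0,-0.03,0,0,0,-0.03,0,0,0,-0.03,0]' 0|sed -n '2p;4,5p'; python3 -m creep '[0,0,-0.3,0,0,0,-0.9,0,0,0,-1.8,0,0.8,0,-2.5,0,1.8,0,-2.5,0,2.8,0,-2.5,0,3.3,0,-2.5,0,3.3,0,-2.5,0]' 0;  python3 -m creep '[0,0,0,0,0,0,0,0]' 1; python3 - <<'E'
from workcell import *
import cv2,numpy as np
a=read_camera("scene")["img"];b=read_camera("top")["img"]
cv2.imwrite("pics/s5.png",a[:,:,::-1]);cv2.imwrite("pics/t5.png",b[:,:,::-1])
a=a[110:250,90:250,::-1];b=b[150:250,310:450,::-1]
a=cv2.resize(a,None,fx=2.5,fy=2.5,interpolation=2);b=cv2.resize(b,None,fx=2.8,fy=2.8,interpolation=2)
h=max(a.shape[0],b.shape[0]);P=lambda c:np.pad(c,((0,h-c.shape[0]),(0,0),(0,0)))
cv2.imwrite("pics/placed.png",np.hstack([P(a),P(b)]))
E
```

```text
eef_pos: [0.6077, -0.0925, 0.1184]
contact_force: [0.3, -0.1, 0.2]
width: 0.0852
clock: 19.45
eef_pos: [0.6077, 0.0408, 0.219]
ee_rot: [[-0.003, 1.0, 0.0], [1.0, 0.003, 0.0], [0.0, 0.0, -1.0]]
contact_force: [-0.1, -0.7, -1.0]
width: 0.0853
grasp_force: 0.0
clock: 19.7
eef_pos: [0.6077, 0.0378, 0.2185]
ee_rot: [[0.001, 1.0, -0.0], [1.0, -0.001, -0.001], [-0.001, -0.0, -1.0]]
contact_force: [0.6, 0.8, -0.1]
width: 0.0518
grasp_force: 0.0
```

View pics/placed.png

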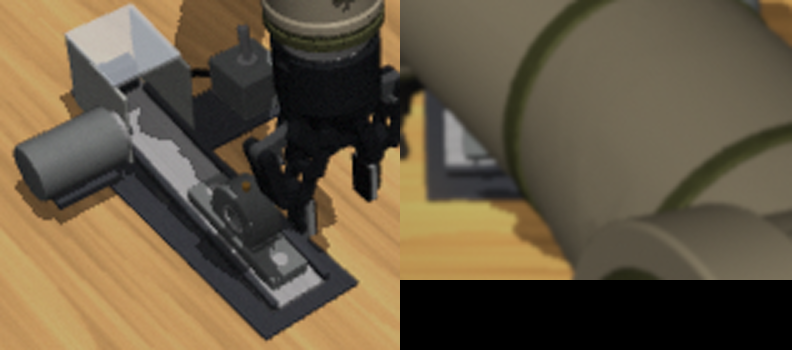

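The bearing sits flat between the rails, low-end bolt head at scene px (202,213), and the toggle still looks upright. Next I'll lower the closed fingers behind it.

```bash
python3 -m creep '[-0.3,0,0.6,0,-0.6,0,1.3,0,-0.65,0,2.1,0,-0.65,0,2.8,0,-0.65,0,3.1,0,-0.65,0,3.19,0,-0.65,0,3.19,0]' 1; python3 -m creep '[-0.2,0,0,0,-0.4,0,-0.02,0,-0.6,0,-0.05,0,-0.6,0,-0.05,0]'; python3 -m creep '[-0.15,0,-0.02,0,-0.3,0,-0.04,0,-0.3,0,-0.04,0]'
```

```text
clock: 20.68
eef_pos: [0.608, 0.0138, 0.0916]
ee_rot: [[-0.001, 1.0, 0.001], [1.0, 0.001, 0.0], [0.0, 0.001, -1.0]]
contact_force: [0.2, 0.4, 0.1]
width: 0.0004
grasp_force: 0.0
clock: 21.18
eef_pos: [0.6077, -0.0116, 0.0933]
ee_rot: [[0.001, 1.0, 0.0], [1.0, -0.001, -0.0], [-0.0, 0.0, -1.0]]
contact_force: [-0.5, -0.0, -0.4]
width: 0.0002
grasp_force: 0.0
clock: 21.55
eef_pos: [0.6077, -0.0225, 0.0947]
ee_rot: [[-0.001, 1.0, -0.0], [1.0, 0.001, 0.0], [0.0, -0.0, -1.0]]
contact_force: [0.3, -0.5, -0.6]
width: -0.0
grasp_force: 0.0
```

```bash
python3 -m creep '[-0.15,0,-0.02,0,-0.3,0,-0.04,0,-0.45,0,-0.06,0,-0.6,0,-0.085,0]'|sed -n '2p;4p'; python3 -m creep '[-0.25,0,-0.035,0,-0.5,0,-0.07,0,-0.75,0,-0.105,0,-1.0,0,-0.14,0,-1.25,0,-0.175,0,-1.4,0,-0.197,0]'
```

```text
eef_pos: [0.6077, -0.0466, 0.0981]
contact_force: [-0.6, 3.2, -0.9]
clock: 22.8
eef_pos: [0.6078, -0.1031, 0.106]
ee_rot: [[-0.0, 1.0, -0.0], [1.0, 0.0, -0.0], [-0.0, -0.0, -1.0]]
contact_force: [0.9, 4.4, 0.3]
width: 0.0
grasp_force: 1.8
```

```bash
python3 -m creep '[-0.2,0,-0.028,0,-0.4,0,-0.056,0,-0.6,0,-0.084,0,-0.8,0,-0.112,0,-1.0,0,-0.14,0,-1.12,0,-0.157,0,-1.12,0,-0.157,0]'|sed -n '1,2p;4p'; python3 -m creep '[-0.05,0,-0.007,0,-0.1,0,-0.014,0,-0.1,0,-0.014,0]'|sed -n '2p;4p'
```

```text
clock: 23.68
eef_pos: [0.6078, -0.1481, 0.1123]
contact_force: [0.3, -0.1, -0.7]
eef_pos: [0.6078, -0.151, 0.1127]
contact_force: [-0.4, 2.9, 0.3]
```

```bash
python3 -m creep '[-0.03,0,-0.004,0,-0.06,0,-0.008,0,-0.09,0,-0.012,0,-0.12,0,-0.016,0,-0.12,0,-0.016,0]'|sed -n '2p;4p'; python3 -m creep '[-0.025,0,-0.004,0,-0.05,0,-0.008,0,-0.05,0,-0.008,0]'|sed -n '2p;4p'; python3 -m creep '[-0.025,0,-0.004,0,-0.05,0,-0.008,0,-0.05,0,-0.008,0]'|sed -n '2p;4p'
```

```text
eef_pos: [0.6078, -0.156, 0.1134]
contact_force: [0.1, 1.6, -0.7]
eef_pos: [0.6078, -0.158, 0.1137]
contact_force: [-0.5, 2.4, -1.2]
eef_pos: [0.6078, -0.16, 0.1141]
contact_force: [0.8, 2.8, -0.9]
```

Near the stop now, so 1 mm steps.

```bash
for s in 1; do python3 -m creep '[-0.025,0,-0.0035,0,-0.025,0,-0.0035,0]'|sed -n '2p;4p'; done; python3 -m creep '[-0.025,0,-0.0035,0,-0.025,0,-0.0035,0]'|sed -n '2p;4p'; python3 -m creep '[-0.025,0,-0.0035,0,-0.025,0,-0.0035,0]'|sed -n '2p;4p'
```

```text
eef_pos: [0.6078, -0.1608, 0.1142]
contact_force: [0.1, 3.1, -1.4]
eef_pos: [0.6079, -0.1611, 0.1142]
contact_force: [0.8, 4.6, -3.2]
eef_pos: [0.6081, -0.1613, 0.1143]
contact_force: [0.5, 6.3, -3.1]
```

```bash
python3 -m creep '[-0.025,0,-0.0035,0,-0.05,0,-0.007,0,-0.05,0,-0.007,0]'|sed -n '2p;4p'; python3 -m creep '[-0.025,0,-0.0035,0,-0.05,0,-0.007,0,-0.05,0,-0.007,0]'|sed -n '2p;4p'
```

```text
eef_pos: [0.6084, -0.1616, 0.1146]
contact_force: [0.4, 12.3, -4.7]
eef_pos: [0.6087, -0.1618, 0.1148]
contact_force: [1.2, 16.5, -4.2]
```

```bash
python3 -m creep '[0.1,0,0,0,0.4,0,0,0,0.9,0,0,0,1.5,0,-0.5,0,2.2,0,-1.3,0,3.0,0,-2.2,0,3.8,0,-3,0,4.8,0,-3.2,0,5.8,0,-3.2,0,5.8,0,-3.2,0]'; python3 -m creep '[1.0,0,0,0,2.0,0,0,0,3.0,0,0,0,3.0,0,0,0]'|sed -n '1,4p'; python3 - <<'E'
from workcell import *
import cv2,numpy as np
a=read_camera("scene")["img"];b=read_camera("top")["img"]
cv2.imwrite("pics/s6.png",a[:,:,::-1]);cv2.imwrite("pics/t6.png",b[:,:,::-1])
a=a[105:225,90:220,::-1];b=b[150:270,350:480,::-1]
cv2.imwrite("pics/final.png",np.hstack([cv2.resize(i,None,fx=3,fy=3,interpolation=2) for i in (a,b)]))
g=cv2.cvtColor(cv2.imread("pics/s6.png"),6)
for r in (120,121,124,130,133): print(r,*g[r,183:194])
E
```

```text
clock: 28.18
eef_pos: [0.607, 0.071, 0.245]
ee_rot: [[-0.008, 1.0, 0.002], [1.0, 0.008, 0.002], [0.002, 0.002, -1.0]]
contact_force: [0.2, 0.3, -0.3]
width: -0.0001
grasp_force: 0.0
clock: 28.68
eef_pos: [0.6065, 0.1897, 0.2442]
ee_rot: [[-0.006, 1.0, 0.001], [1.0, 0.006, 0.002], [0.002, 0.001, -1.0]]
contact_force: [-0.5, -0.8, -0.6]
120 168 162 120 145 142 129 88 81 84 83 85
121 161 136 121 145 155 134 77 84 80 80 83
124 164 153 98 88 97 98 84 96 94 93 86
130 98 61 58 59 86 97 88 54 59 59 59
133 111 117 147 142 94 95 92 71 77 74 58
```

View pics/final.png

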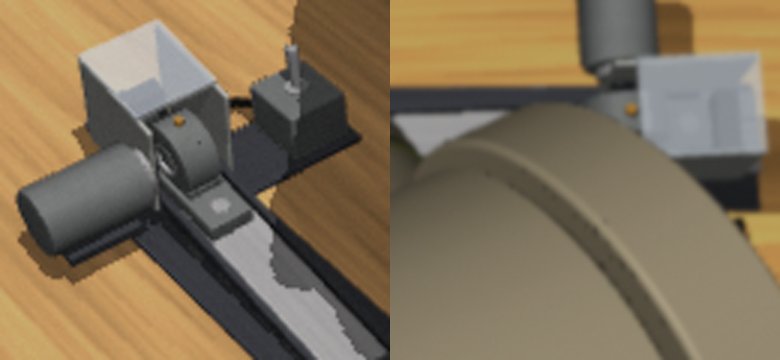

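The bearing is under the guard, nipple at top px (430,186.7) and low bolt head at scene px (163.7,173.7). The toggle is upright. I'll check both against the home position.

```bash
python3 - <<'E'
from h import *
print("nipple y, home -.2269:",atz('top',430,186.7,.108),"bolt y, home -.1866:",atz('scene',163.7,173.7,.050))
E
```

```text
nipple y, home -.2269: [ 0.60970109 -0.22744862  0.108     ] bolt y, home -.1866: [ 0.60928163 -0.18425138  0.05      ]
```

```bash
python3 -c "
from workcell import *
print(close_job())"
```

```text
the job is handed in; nothing more can be done
None
```

The job is handed in: the toggle is at off, and the bearing is released and resting against the top stop at about 28.7 s, with a last push of about 17 N; I never took a dedicated picture of the other loose parts, but no move went near enough to touch them.

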